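# Rotate three packing supplies back onto their own holder boards

### The job

On the packing bench the tape roll, the glue jar and the hand stamp each stand on the wrong holder board. Swap them round so that each stands centred and upright on the board made for it (tape roll on the round board, stamp on the oblong board and in line with its outline, jar on the small square board), first parking one of them near the middle of the large bare square board, which must be empty again at the end. Do not knock the glue jar over, and leave the mug, the screwdriver and the carton where they are.

Things in the scene. Friction and masses are not known exactly. Their poses are not given: they have to be found in the camera images.
- tape: Loose roll of brown packing tape on a pale paper core, lying flat: a ring of 100 mm outer and 76 mm inner diameter (wall 12 mm), 48 mm high, about 0.16 kg. Grip it across its wall from above, one finger in the hole (wall middle 44 mm from the axis). At the start it stands on board_jar. Origin: centre of the underside; z up along the ring's axis.
- jar: Loose closed glue jar, white with a paper label and black screw lid: upright, 95 mm high, straight round body 56 mm in diameter up to about 60 mm, then a narrowing shoulder and a lid 50 mm in diameter from 79 to 95 mm; about 0.22 kg. Grip it by the straight body. At the start it stands on board_stamp. Origin: centre of the underside; z up along its axis.
- stamp: Loose hand stamp: a light wooden block 100 mm long (its x axis), 44 mm wide (y) and 28 mm high, with a dark upright round handle 26 mm in diameter on the middle of its top, from 28 to 90 mm above the underside; about 0.16 kg. Grip it by the handle. At the start it stands on board_tape at any yaw. Origin: centre of the underside; z up.
- board_tape: Holder board of the tape roll: fixed round plywood disc, 140 mm in diameter, 8 mm thick, flat, with a dark flush ring 100/76 mm marked in its middle. Origin: centre of the underside (on the bench); the top is 8 mm higher.
- board_stamp: Holder board of the hand stamp: fixed oblong plywood board, 150 mm along its x axis, 90 mm along y, 8 mm thick, flat, with a dark flush rectangle 100 x 44 mm in its middle, long along x. Origin: centre of the underside; the top is 8 mm higher.
- board_jar: Holder board of the glue jar: fixed small square plywood board, 110 x 110 mm, 8 mm thick, flat, with a dark flush disc of 56 mm diameter in its middle. Origin: centre of the underside; the top is 8 mm higher.
- board_spare: Free parking board: fixed larger square plywood board, 140 x 140 mm, 8 mm thick, flat, bare, nothing marked on it; empty at the start. Origin: centre of the underside; the top is 8 mm higher.
- mug: Bystander: white mug, 80 mm in diameter, 90 mm high, with a handle, beyond the boards. Origin: centre of the underside. Not to be moved.
- screwdriver: Bystander: red-handled screwdriver about 200 mm long lying on the bench at the far right of the boards. Origin at its underside. Not to be moved.
- carton: Bystander: closed cardboard carton 120 x 90 x 60 mm (x, y, z), at the far left of the boards. Origin: centre of the underside. Not to be moved.
Things that resemble listed ones, but are neither listed nor needed, are in the scene too. Leave any blue or red look-alike of the board_jar alone. Leave any blue look-alike of the tape alone.

How it is judged:
By the outcome, as a careful person would: the job done as asked, in the order asked, and still so for the second after the job is handed in, with the robot touching nothing.
It also fails if it takes over 120 s, if anything falls off the work surface, if the arm or the gripper's body presses on something with over 40 N, if the wrist force passes 120 N, or if a joint passes its speed limit or range.

### The arm

A 6-joint arm with a two-finger parallel gripper is mounted at the origin on the work surface. World frame = base frame: x ahead of the robot, y to its left, z up, the work surface at z = 0. Lengths are in m, angles in rad, forces in N, time in s.
With the tool pointing down it reaches from about 0.25 to 0.775 m from the base axis. Payload 4 kg.
Tool frame: the origin (TCP) lies on the centre line of the jaws, within the pads' length; the fingertips stand arm.tip_extent ahead of it and the grasp point (between the pads) lies 2 mm behind it (arm.tip_extent is the distance from the TCP to the fingertips, in m); z points along the fingers, y is the line along which they close (so a half turn about z gives the same grasp; the last joint's range is limited). The gripper opens to 94 mm and grips with 3 to 60 N. Pads are 16 mm wide; open, the fingers measure 119 mm over their backs; the gripper's body (75 mm by 177 mm) begins 78 mm behind the grasp point.
Start: joints at [-1.366, 0.087, 1.371, -0, 1.684, -0.103], TCP at [0.167, -0.524, 0.223] pointing down, gripper open.
Joint ranges: [-3.1, 3.1], [-0.76, 2.03], [0.27, 2.55], [-1.08, 4.22], [0.17, 2.65], [-2.57, 2.57]. Speed limits (rad/s): [2.79, 2.79, 3.14, 3.14, 3.14, 3.14].

### API

Orientations are given as a unit quaternion [w, x, y, z].
In Python, from station import arm gives the robot as it stands. The module is installed in compiled form; this text tells all that it offers.
- The arm moves only by the tool move_arm, never from a script. Its argument "steps" is a list of rows, each a list of 3 entries, a list of its own where there are three numbers: the shift along the tool's x, y, z in mm, then the turn, a rotation vector about the tool's x, y, z in rad, then the finger opening in mm, from 0 to 94. In form: [[[x, y, z], [ax, ay, az], fingers], ...]. A call has 1 to 8 rows; each row shifts and turns the commanded pose from where the row before left it, along the tool's axes as they then stand; what a row does not reach is not made up. A row lasts 1/8 s, in which the tool goes at most 62.5 mm and 10.7 degrees, less where a joint would pass 70% of its speed; a pose out of reach is approached as far as the arm can. A call is refused whole if a number of a shift passes 62.5 or a number of a turn 0.188, either way. A call with a gripper value outside its range is refused whole. The fingers move at their own pace and stop on an object; "newtons" is the grip in N (left out, the last holds). Time passes only in rows, so rows that do not move let the fingers close. It gives the time, the measured TCP pose, the force, the opening and the grip force at its end, in the units of the state.
- arm.state(): the state, without advancing time (a new reading comes with each control period).
- arm.grab_frame(name): name is "scene" or "top" or "wrist"; returns (picture, depth): 400x640x3 uint8, red, green, blue; 400x640 float32, m along the optical axis (not along the pixel's ray), 0 where there is no reading.
- arm.camera_params(name): a dict with "fovy" (degrees; the focal length in pixels is half the picture's height over the tangent of half this angle, whatever the lens; pixels are square), "cx", "cy" (the principal point, pixels), "rvec" (rotation vector, rad) and "tvec" (3), from world to camera coordinates, as OpenCV has them; the wrist camera has in their place "tool_from_camera" (4x4, takes a point from camera to tool coordinates, whose origin is the TCP and whose axes are the flange's). Camera axes: x right, y down, z forward; pixel columns grow to the right and rows downward; lengths in m; the calibration is good to about 2 mm. A picture is of the moment at which its call begins: read the wrist's pose just before it. camera_params takes no time and is no camera call.
- arm.close_job(): hands the job in; it is judged then, once.
The state is a dict: "time_s": time; "q": joint angles; "joint_velocities": joint speeds; "tau": joint torques, N m; "tcp_pos": TCP position; "tool_rot": TCP orientation; "force": force on the tool from outside, world axes, zero at the start; "moment": the same for the moment, N m; "opening": finger opening in m; "grasp_force": force on a finger pad.
Only numpy, scipy, OpenCV 4.12 (cv2) and the standard library are available. Lean on these libraries where they do the work, as an engineer would, in place of code of your own. Each camera call takes 0.05 s, during which the arm holds its last target. There are 200 camera calls.

## Working session

There is one attempt and no reset: what is moved stays moved. The work goes in short steps, Python scripts to look and compute and a tool call to move; the robot and the scene stay as the last step left them, time stands still between calls to the robot, and variables do not carry over. Pictures are saved under pics/ and viewed, at most 16 in all, crops included, and the job is handed in when it is done.

Besides the shell and the picture viewer there is one more tool, called after "Emit:" by a JSON object that holds its "op" and its "data". move_arm: Moves the arm, as the interface text tells. Its arguments: {"type":"object","properties":{"steps":{"type":"array","items":{"type":"array"}},"newtons":{"type":"number"}},"required":["steps"]}

```bash
mkdir -p pics
cat > h.py <<'E'
import numpy as np, cv2
from station import arm
from scipy.spatial.transform import Rotation as R
def K(name):
    p=arm.camera_params(name); f=200/np.tan(np.radians(p["fovy"])/2)
    return p,f
def pose(name,st=None):
    p,f=K(name)
    if name=="wrist":
        st=st or arm.state(); q=st["tool_rot"]
        T=np.eye(4); T[:3,:3]=R.from_quat([q[1],q[2],q[3],q[0]]).as_matrix(); T[:3,3]=st["tcp_pos"]
        M=T@np.array(p["tool_from_camera"])
        return M[:3,:3],M[:3,3],f,p
    Rm=R.from_rotvec(np.ravel(p["rvec"])).as_matrix()
    return Rm.T,-Rm.T@np.ravel(p["tvec"]),f,p
def toplane(name,uv,z,st=None):
    Rc,c,f,p=pose(name,st)
    uv=np.atleast_2d(np.array(uv,float))
    d=np.c_[(uv[:,0]-p["cx"])/f,(uv[:,1]-p["cy"])/f,np.ones(len(uv))]@Rc.T
    return c+d*((z-c[2])/d[:,2])[:,None]
def cloud(name,depth,st=None):
    Rc,c,f,p=pose(name,st)
    v,u=np.mgrid[:400,:640]
    P=np.stack([(u-p["cx"])/f*depth,(v-p["cy"])/f*depth,depth],-1)
    return P@Rc.T+c
def grab(name,fn):
    st=arm.state(); im,d=arm.grab_frame(name)
    cv2.imwrite(f"pics/{fn}.png",im[:,:,::-1]); np.savez(f"pics/{fn}.npz",im=im,d=d)
    return st,im,d
E
python3 - <<'E'
from h import *
for n in("top","scene"):
    grab(n,n+"0"); print(n,pose(n)[1:3],arm.camera_params(n))
print(arm.camera_params("wrist"),arm.tip_extent,arm.state())
E
```

```text
top (array([ 0.3420878 , -0.09547599,  1.45696508]), np.float64(481.28545010481537)) {'fovy': 45.13102698913871, 'cx': 326.16967237660907, 'cy': 200.2442611167084, 'rvec': array([ 2.12198989, -2.1782572 ,  0.13025137]), 'tvec': array([-0.07162248,  0.52985459,  1.40107505])}
scene (array([1.37300088, 0.83982535, 0.91009087]), np.float64(462.43489150682785)) {'fovy': 46.77631969221847, 'cx': 320.78010009396843, 'cy': 195.59881427277034, 'rvec': array([ 0.93175708,  2.31558231, -1.24583656]), 'tvec': array([ 0.41398463, -0.10122899,  1.79918672])}
{'fovy': 67.17077590987361, 'cx': 323.2853764916829, 'cy': 199.7557810512209, 'tool_from_camera': array([[-7.79431844e-05, -9.70553324e-01, -2.40886362e-01,
         6.83279600e-02],
       [ 9.99998680e-01, -4.66523759e-04,  1.55609932e-03,
         4.06276721e-04],
       [-1.62265658e-03, -2.40885923e-01,  9.70552080e-01,
        -1.61680608e-01],
       [ 0.00000000e+00,  0.00000000e+00,  0.00000000e+00,
         1.00000000e+00]])} 0.017 {'time_s': 0.1, 'q': array([-1.36610766e+00,  8.78806059e-02,  1.37210518e+00, -3.17673896e-06,
        1.68360139e+00, -1.03112485e-01]), 'joint_velocities': array([ 0.00057133, -0.00205786, -0.00167651, -0.00017643,  0.00045106,
       -0.00026864]), 'tau': array([ 1.42732722e-03, -3.41252625e+01, -3.03301013e+01,  7.20081059e-02,
        3.04207450e-02, -1.01140602e-04]), 'tcp_pos': array([ 0.16652316, -0.52369726,  0.22142042]), 'tool_rot': array([-9.95894674e-04,  9.88180199e-01,  1.53293509e-01, -5.22036102e-05]), 'force': array([ 0.23848767, -0.43640924,  0.41361657]), 'moment': array([-0.03483344,  0.00373128, -0.00147163]), 'grasp_force': 0.0, 'opening': 0.09400084759888566}
```

View pics/top0.png

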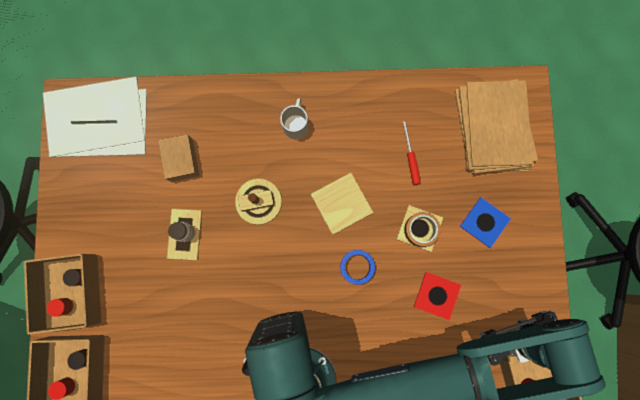

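View pics/scene0.png

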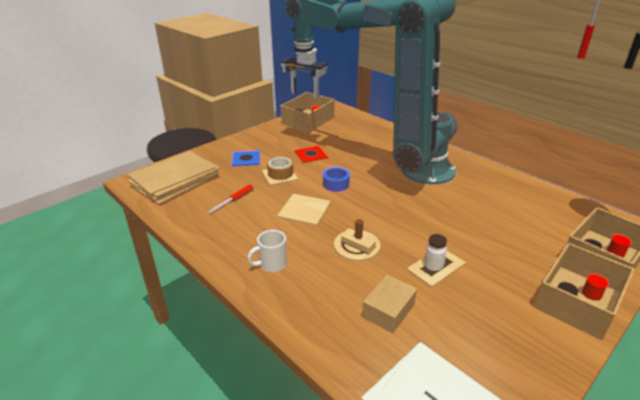

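The pictures show these candidates, by top-view pixel:
- **Tape:** brown ring (421,229), which I choose. The blue ring (358,267) is a look-alike.
- **Jar board:** plywood square under the brown ring (421,228), which I choose. The blue (486,222) and red (437,296) squares are look-alikes.
- **Spare board:** bare square (342,203).
- **Round board with the stamp:** (258,201).
- **Oblong board with the jar:** (184,234).

Run:
```python
from h import *
z=np.load("pics/top0.npz"); im,d=z["im"],z["d"]
P=cloud("top",d)
hsv=cv2.cvtColor(im,cv2.COLOR_RGB2HSV)
for n,(u,v) in dict(tape=(421,229),spare=(342,203),round=(258,201),oblong=(184,234)).items():
    s=np.s_[v-42:v+42,u-42:u+42]
    print(n,"hsv board/table", hsv[v-2+0,u+16],hsv[v-36,u-30], "z", np.nanmedian(P[s][...,2]), np.round(np.percentile(P[s][...,2],[2,50,90,99]),3))
# boards: light wood mask
m=((hsv[...,2]>190)&(hsv[...,1]>60)&(hsv[...,1]<150)&(hsv[...,0]>12)&(hsv[...,0]<32)).astype(np.uint8)*255
cv2.imwrite("pics/m0.png",m)
for c in cv2.findContours(m,cv2.RETR_EXTERNAL,cv2.CHAIN_APPROX_NONE)[0]:
    if cv2.contourArea(c)>300:
        W=toplane("top",c[:,0,:],0.008)[:,:2]
        r=cv2.minAreaRect((W*1000).astype(np.float32)); print(np.round(c[:,0].mean(0)),np.round(r[0],1),np.round(r[1],1),round(r[2],1))
crop=lambda u,v:cv2.resize(im[v-42:v+42,u-50:u+50],None,fx=4,fy=3.5,interpolation=2)
o=np.vstack([np.hstack([crop(421,229),crop(342,203)]),np.hstack([crop(258,201),crop(184,234)])])
cv2.imwrite("pics/crop0.png",o[:,:,::-1])
```

```text
tape hsv board/table [ 21  48 195] [ 13 166 166] z 0.000130809466550863 [-0.007  0.     0.011  0.059]
spare hsv board/table [ 25 108 215] [ 14 163 177] z 0.0012658823788902485 [-0.007  0.001  0.009  0.014]
round hsv board/table [ 24 117 139] [ 14 168 159] z 0.0010866536766748203 [-0.006  0.001  0.012  0.097]
oblong hsv board/table [ 14 162 101] [ 13 161 166] z 0.001583432808139773 [-0.006  0.002  0.011  0.106]
[527. 370.] [  30.  -660.7] [ 73.7 106.3] 9.5
[ 71. 365.] [ 52.9 682.2] [166.4 115.4] 0.4
[ 69. 293.] [274. 695.] [184.9  94.8] 7.6
[181. 250.] [397.6 352.2] [89.5 62.6] 85.3
[258. 201.] [534.9 122.2] [134.6 134.9] 88.5
[342. 203.] [ 522.4 -131.6] [139.8 142. ] 27.8
[501. 123.] [ 760.4 -631.2] [269.1 192.5] 1.9
```

View pics/crop0.png

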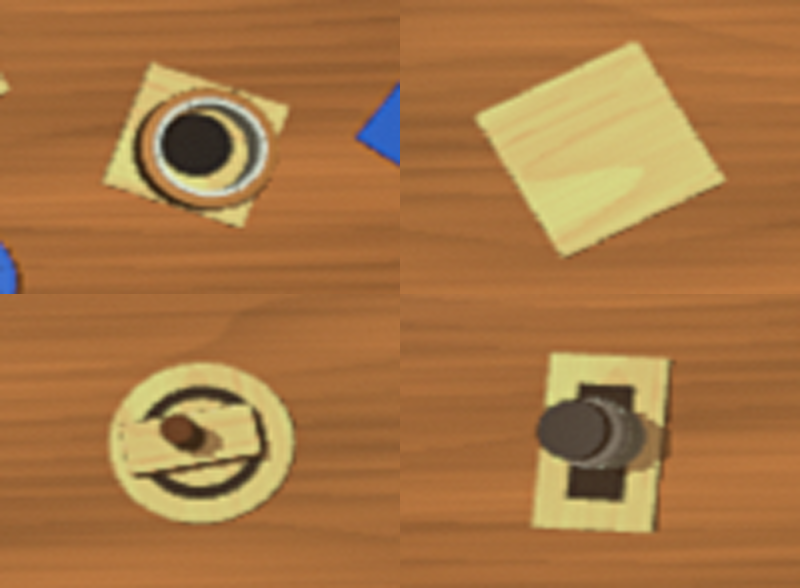

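The crop confirms the choice. The brown tape is on the plywood square with its black disc showing through, the stamp is on the ringed disc, and the jar is on the oblong board with its dark rectangle. Next I'll compute positions and look at the tape from close up.

```bash
cat >> h.py <<'E'
def head(st=None):
    st=st or arm.state(); q=st["tool_rot"]; X=R.from_quat([q[1],q[2],q[3],q[0]]).as_matrix()
    return np.arctan2(X[1,0],X[0,0]), X
def plan(target,heading=None):
    """turn about tool z first, then shift in the turned frame (mm)"""
    st=arm.state(); h,X=head(st); dh=0 if heading is None else (heading-h+np.pi)%(2*np.pi)-np.pi
    Y=X@R.from_rotvec([0,0,-dh]).as_matrix()
    s=Y.T@(np.array(target)-st["tcp_pos"])*1000
    tilt=X.T@np.array([0,0,-1.])
    print("t",round(st["time_s"],1),"tcp",np.round(st["tcp_pos"],4),"heading",round(h,3),"tilt",np.round(tilt[:2],4),"| turn az",round(-dh,3),"shift",np.round(s,1))
E
python3 - <<'E'
from h import *
print("boards: jar",toplane("top",[420.3,228.4],.008),"oblong",toplane("top",[[184.3,234.3],[171.1,208.8]],.008))
print("tape",toplane("top",[421.5,229.5],.056))
c=np.array([[548,352],[670,357],[655,532],[532,527]])-[400,294]; print(toplane("top",np.c_[134+c[:,0]/4,192+c[:,1]/3.5],.008))
plan([0.45,-0.33,0.25],np.pi/2-0.3)
E
```

```text
boards: jar [[ 0.43823697 -0.36607979  0.008     ]] oblong [[0.43907966 0.3453522  0.008     ]
 [0.51762838 0.38656687 0.008     ]]
tape [[ 0.43176378 -0.36043309  0.056     ]]
[[0.51833608 0.38688313 0.008     ]
 [0.51149055 0.29391682 0.008     ]
 [0.36103128 0.30396603 0.008     ]
 [0.36764918 0.39645945 0.008     ]]
t 0.1 tcp [ 0.1665 -0.5237  0.2214] heading 0.308 tilt [-0.0002  0.002 ] | turn az -0.963 shift [268.9 213.5 -28.3]
```

Emit:
{"op": "move_arm", "data": {"steps": [[[44,-10.5,0],[0,0,0],94],[[44,-10.5,0],[0,0,0],94],[[44,-10.5,0],[0,0,0],94],[[44,-10.5,0],[0,0,0],94],[[44,-10.5,0],[0,0,0],94],[[44,-10.5,0],[0,0,0],94],[[40,-10,0],[0,0,0],60],[[0,0,0],[0,0,0],40]], "newtons": 15}}

```text
time_s: 1.1
tcp_pos: [0.4359, -0.3606, 0.2216]
tool_rot: [-0.001, 0.988, 0.155, -0.0]
force: [-0.2, 0.5, -0.4]
opening: 0.0775
grasp_force: 0.0
```

Run:
```python
from h import *
st,im,d=grab("wrist","w1"); print(st["opening"]); plan([.435,-.362,.22])
```

```text
0.07749403178751155
t 1.1 tcp [ 0.4347 -0.3617  0.2217] heading 0.31 tilt [0.0011 0.001 ] | turn az 0 shift [0.2 0.4 1.7]
```

View pics/w1.png

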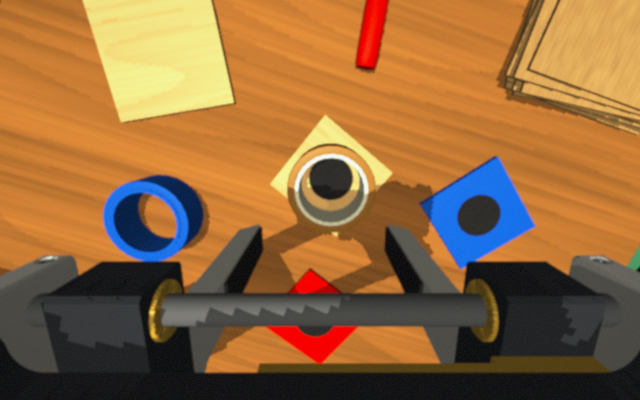

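The wrist view shows the tape ring with its pale core centred near (331,188), the blue ring at (146,218) and the blue board at (478,214). I'll fit the pale core's top rim at z=0.056.

Run:
```python
from h import *
z=np.load("pics/w1.npz"); im=z["im"]; st=arm.state()
hsv=cv2.cvtColor(im,cv2.COLOR_RGB2HSV)
m=((hsv[...,1]<45)&(hsv[...,2]>165)).astype(np.uint8); m[:140]=0;m[240:]=0;m[:,:280]=0;m[:,380:]=0
c=cv2.findContours(m,cv2.RETR_EXTERNAL,cv2.CHAIN_APPROX_NONE)[0]; c=max(c,key=cv2.contourArea)
e=cv2.minEnclosingCircle((toplane("wrist",c[:,0],.056,st)[:,:2]*1000).astype(np.float32)); print("core rim",e, cv2.boundingRect(c))
# outer tape (brown top): circle fit of whole foreground above z .03 in depth
P=cloud("wrist",z["d"],st); k=(P[...,2]>.045)&(P[...,2]<.07); k[260:]=0;k[:,:270]=0;k[:,:]&=np.hypot(P[...,0]-.434,P[...,1]+.362)<.08
q=P[k][:,:2]; print("depth pts",k.sum(),q.mean(0),q.min(0),q.max(0), np.median(P[k][:,2]))
k=(m>0); print(np.round(np.median(P[k],0),3))
h,X=head(st)
```

```text
core rim ((438.41082763671875, -370.4044189453125), 40.27336883544922) (295, 154, 73, 41)
depth pts 3011 [ 0.43671833 -0.37098632] [ 0.38587254 -0.42070101] [ 0.48530126 -0.32156611] 0.05551763848405167
[ 0.461 -0.361  0.056]
```

```bash
python3 -c "
from h import *
h,X=head(); y=X[:2,1]
g=np.array([.4367,-.3708])-.044*y; print(g); plan([*g,.036])"
```

```text
[ 0.42327103 -0.3288994 ]
t 1.1 tcp [ 0.4347 -0.3617  0.2217] heading 0.31 tilt [0.0011 0.001 ] | turn az 0 shift [ -0.7 -34.5 185.8]
```

Emit:
{"op": "move_arm", "data": {"steps": [[[-0.7,-34.5,0],[0,0,0],40],[[0,0,40],[0,0,0],40],[[0,0,40],[0,0,0],40],[[0,0,30],[0,0,0],40],[[0,0,0],[0,0,0],40],[[0,0,0],[0,0,0],40]]}}

```text
time_s: 1.9
tcp_pos: [0.4231, -0.3309, 0.1139]
tool_rot: [0.001, 0.988, 0.153, 0.0]
force: [-0.2, -0.4, -0.5]
opening: 0.0398
grasp_force: 0.0
```

```bash
python3 -c "
from h import *
print(arm.state()['opening']);plan([.42327,-.3289,.036])"
```

```text
0.039780910648837396
t 1.9 tcp [ 0.4231 -0.3309  0.1139] heading 0.307 tilt [-0.0007 -0.002 ] | turn az 0 shift [ 0.8 -2.  77.9]
```

Emit:
{"op": "move_arm", "data": {"steps": [[[0,-1,25],[0,0,0],40],[[0,0,25],[0,0,0],40],[[0,0,18],[0,0,0],40],[[0,0,10],[0,0,0],40],[[0,0,0],[0,0,0],25],[[0,0,0],[0,0,0],8],[[0,0,0],[0,0,0],5],[[0,0,0],[0,0,0],5]], "newtons": 15}}

```text
time_s: 2.9
tcp_pos: [0.4233, -0.3291, 0.0355]
tool_rot: [0.0, 0.988, 0.153, 0.001]
force: [0.3, 1.6, 3.6]
opening: 0.0129
grasp_force: 14.0
```

Emit:
{"op": "move_arm", "data": {"steps": [[[0,0,0],[0,0,0],5],[[0,0,0],[0,0,0],5],[[0,0,0],[0,0,0],5],[[0,0,-5],[0,0,0],5],[[0,0,-15],[0,0,0],5],[[0,0,-20],[0,0,0],5],[[0,0,-20],[0,0,0],5],[[0,0,-10],[0,0,0],5]]}}

```text
time_s: 3.9
tcp_pos: [0.4233, -0.3295, 0.1063]
tool_rot: [0.001, 0.988, 0.153, 0.001]
force: [0.1, -0.1, -0.2]
opening: 0.0127
grasp_force: 14.0
```

```bash
python3 -c "
from h import *
s=arm.state();print(s['opening'],s['grasp_force'],s['force'])
h,X=head(s); y=X[:2,1]; print('tape centre now',s['tcp_pos'][:2]+.044*y)
plan([*(np.array([.5224,-.1316])-.044*y),.105])"
```

```text
0.012710305841222087 13.954424156108871 [ 0.13621497 -0.05038296 -0.1696852 ]
tape centre now [ 0.43661316 -0.37142106]
t 3.9 tcp [ 0.4233 -0.3295  0.1063] heading 0.308 tilt [-0.0011 -0.0024] | turn az 0 shift [ 154.4 -202.6    1. ]
```

Emit:
{"op": "move_arm", "data": {"steps": [[[12,-15,0],[0,0,0],5],[[25,-33,0],[0,0,0],5],[[30,-40,0],[0,0,0],5],[[30,-40,0],[0,0,0],5],[[30,-40,0],[0,0,0],5],[[18,-24,0],[0,0,0],5],[[9,-11,0],[0,0,0],5],[[0,0,0],[0,0,0],5]]}}

```text
time_s: 4.9
tcp_pos: [0.5078, -0.0879, 0.1038]
tool_rot: [-0.0, 0.988, 0.154, -0.001]
force: [0.1, 0.9, -0.9]
opening: 0.0133
grasp_force: 14.4
```

```bash
python3 -c "
from h import *
s,im,d=grab('wrist','w2');print(s['opening'],s['grasp_force'],s['force'])
plan([.509,-.0897,.036])"
```

```text
0.013298688327690591 14.387533404515125 [ 0.13655024  0.85295148 -0.88675099]
t 5.0 tcp [ 0.5077 -0.0888  0.104 ] heading 0.308 tilt [ 0.0012 -0.0001] | turn az 0 shift [ 1.1  1.2 68. ]
```

View pics/w2.png

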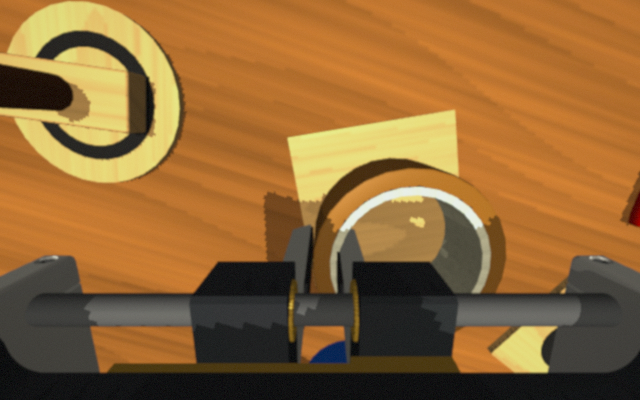

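The tape is held over the spare board, with its rim near (412,240) and the board under it. Now I'll lower it.

Emit:
{"op": "move_arm", "data": {"steps": [[[1,1,20],[0,0,0],5],[[0,0,22],[0,0,0],5],[[0,0,15],[0,0,0],5],[[0,0,8],[0,0,0],5],[[0,0,3],[0,0,0],5],[[0,0,0],[0,0,0],5]]}}

```text
time_s: 5.7
tcp_pos: [0.5096, -0.0896, 0.0369]
tool_rot: [0.0, 0.988, 0.153, 0.0]
force: [-0.6, -0.4, -1.2]
opening: 0.0128
grasp_force: 14.4
```

Emit:
{"op": "move_arm", "data": {"steps": [[[0,0,0],[0,0,0],20],[[0,0,0],[0,0,0],35],[[0,0,0],[0,0,0],40],[[0,0,-15],[0,0,0],40],[[0,0,-35],[0,0,0],40],[[0,0,-45],[0,0,0],40],[[0,0,-45],[0,0,0],40],[[0,0,-45],[0,0,0],60]]}}

```text
time_s: 6.7
tcp_pos: [0.5093, -0.0894, 0.2244]
tool_rot: [0.0, 0.988, 0.153, 0.001]
force: [0.0, -1.1, -0.3]
opening: 0.0471
grasp_force: 0.0
```

```bash
python3 -c "
from h import *
plan([.44,.345,.24])
plan([.44,.345,.24],1.57)"
```

```text
t 6.7 tcp [ 0.5093 -0.0894  0.2244] heading 0.308 tilt [-0.0015 -0.0012] | turn az 0 shift [  65.6 -434.9  -16. ]
t 6.7 tcp [ 0.5093 -0.0894  0.2244] heading 0.308 tilt [-0.0015 -0.0012] | turn az -1.262 shift [434.3 -69.6 -16. ]
```

Emit:
{"op": "move_arm", "data": {"steps": [[[8,-54,-2],[0,0,0],94],[[8,-54,-2],[0,0,0],94],[[8,-54,-2],[0,0,0],94],[[8,-55,-2],[0,0,0],94],[[8,-55,-2],[0,0,0],94],[[8,-55,-2],[0,0,0],94],[[8,-55,-2],[0,0,0],94],[[9,-53,-2],[0,0,0],94]]}}

```text
time_s: 7.7
tcp_pos: [0.4389, 0.3467, 0.2391]
tool_rot: [-0.0, 0.988, 0.153, 0.001]
force: [0.7, -0.0, 0.0]
opening: 0.0939
grasp_force: 0.0
```

Emit:
{"op": "move_arm", "data": {"steps": [[[0,0,0],[0,0,0],94],[[0,0,0],[0,0,0],94]]}}

```text
time_s: 7.95
tcp_pos: [0.4395, 0.3445, 0.2381]
tool_rot: [0.0, 0.988, 0.153, 0.0]
force: [-0.2, -0.2, -0.8]
opening: 0.0941
grasp_force: 0.0
```

Run:
```python
from h import *
plan([.44,.345,.24])
st,im,d=grab("wrist","w3"); grab("top","top1")
```

```text
t 8.0 tcp [0.4395 0.3445 0.2381] heading 0.308 tilt [-0.0007 -0.0007] | turn az 0 shift [ 0.6 -0.3 -1.9]
```

View pics/w3.png

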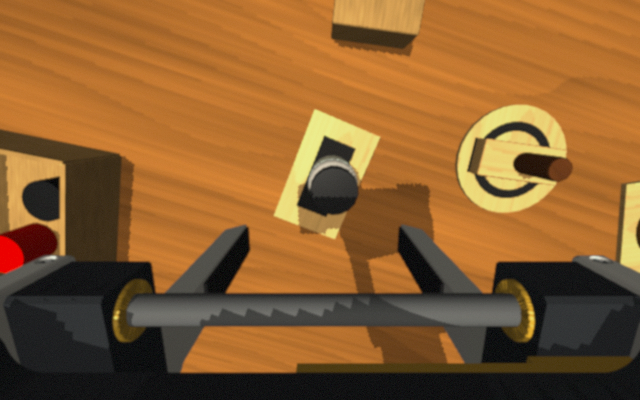

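The jar's lid is at (333,190) on the oblong board. At the right, the stamp's handle tip is at (557,167) on the round board. Next I'll measure the lid, the boards and the stamp.

Run:
```python
from h import *
st=arm.state()
z=np.load("pics/w3.npz"); im,d=z["im"],z["d"]; P=cloud("wrist",d,st)
k=(P[...,2]>.09)&(P[...,2]<.12)&(np.hypot(P[...,0]-.437,P[...,1]-.343)<.07); k[250:]=0
print("lid",k.sum(),P[k].mean(0),P[k].min(0)[:2],P[k].max(0)[:2])
k2=k&(np.abs(P[...,2]-np.median(P[k][:,2]))<.004); e=cv2.minEnclosingCircle((P[k2][:,:2]*1000).astype(np.float32)); print(e, np.median(P[k][:,2]))
def wood(im): 
    hsv=cv2.cvtColor(im,cv2.COLOR_RGB2HSV); return ((hsv[...,2]>175)&(hsv[...,1]>60)&(hsv[...,1]<150)&(hsv[...,0]>17)&(hsv[...,0]<34)).astype(np.uint8)
def rects(n,im,st,boxes):
    m=wood(im)
    for c in cv2.findContours(m,cv2.RETR_EXTERNAL,cv2.CHAIN_APPROX_NONE)[0]:
        if cv2.contourArea(c)>300:
            r=cv2.minAreaRect((toplane(n,c[:,0],.008,st)[:,:2]*1000).astype(np.float32)); print(n,np.round(c[:,0].mean(0)),np.round(r[0],1),np.round(r[1],1),round(r[2],1))
rects("wrist",im,st,0)
t=np.load("pics/top1.npz")["im"]; rects("top",t,None,0)
```

```text
lid 1859 [0.44789199 0.33412826 0.10196089] [0.4224252  0.30922942] [0.4716967  0.35841662]
((446.6930847167969, 333.53057861328125), 24.96200942993164) 0.10211634136001452
wrist [631. 227.] [498.2 -81.8] [135.4  24.8] 31.7
wrist [322. 162.] [442.8 341.2] [ 91.1 150.4] 85.3
wrist [514. 159.] [536.2 118.2] [139.4 137.2] 7.4
top [420. 228.] [ 439.9 -364. ] [112.5 111.7] 67.9
top [258. 201.] [534.9 123.6] [137.6 134.9] 88.5
top [341. 203.] [ 522.3 -131. ] [141.2 142.4] 27.0
```

View pics/top1.png

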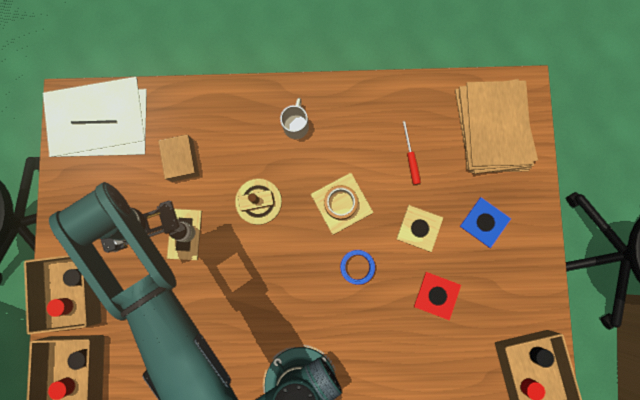

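The tape sits in the middle of the spare board at (342,203), and the jar board at (420,228) is free. Now I'll grip the jar.

```bash
python3 -c "
from h import *
plan([.447,.334,.046])"
```

```text
t 8.1 tcp [0.4399 0.3437 0.238 ] heading 0.306 tilt [-0.0006 -0.0004] | turn az 0 shift [  3.8  11.3 192. ]
```

Emit:
{"op": "move_arm", "data": {"steps": [[[4,11,20],[0,0,0],94],[[0,0,35],[0,0,0],94],[[0,0,40],[0,0,0],94],[[0,0,40],[0,0,0],94],[[0,0,30],[0,0,0],94],[[0,0,18],[0,0,0],94],[[0,0,9],[0,0,0],94],[[0,0,0],[0,0,0],94]]}}

```text
time_s: 9.05
tcp_pos: [0.447, 0.3353, 0.0457]
tool_rot: [-0.0, 0.988, 0.153, 0.0]
force: [0.6, 1.0, 0.8]
opening: 0.0939
grasp_force: 0.0
```

Emit:
{"op": "move_arm", "data": {"steps": [[[0,0,0],[0,0,0],80],[[0,0,0],[0,0,0],70],[[0,0,0],[0,0,0],64],[[0,0,0],[0,0,0],60],[[0,0,0],[0,0,0],57],[[0,0,0],[0,0,0],50],[[0,0,0],[0,0,0],50],[[0,0,0],[0,0,0],50]], "newtons": 15}}

```text
time_s: 10.05
tcp_pos: [0.4466, 0.3356, 0.0454]
tool_rot: [0.0, 0.988, 0.153, -0.0]
force: [-0.6, 1.0, 0.6]
opening: 0.0557
grasp_force: 15.0
```

```bash
python3 -c "
from h import *
plan([.44,-.366,.16])"
```

```text
t 10.1 tcp [0.4466 0.3356 0.0454] heading 0.308 tilt [0.0001 0.    ] | turn az 0 shift [-218.8  666.6 -114.6]
```

Emit:
{"op": "move_arm", "data": {"steps": [[[0,0,-8],[0,0,0],50],[[0,0,-17],[0,0,0],50],[[0,0,-25],[0,0,0],50],[[0,0,-25],[0,0,0],50],[[-4,13,-25],[0,0,0],50],[[-9,28,-15],[0,0,0],50],[[-13,40,0],[0,0,0],50],[[-15,45,0],[0,0,0],50]]}}

```text
time_s: 11.05
tcp_pos: [0.446, 0.2022, 0.162]
tool_rot: [-0.0, 0.988, 0.154, 0.001]
force: [1.6, -1.4, -2.5]
opening: 0.0559
grasp_force: 15.0
```

Emit:
{"op": "move_arm", "data": {"steps": [[[-15,45,0],[0,0,0],50],[[-15,45,0],[0,0,0],50],[[-15,45,0],[0,0,0],50],[[-15,45,0],[0,0,0],50],[[-15,45,0],[0,0,0],50],[[-15,45,0],[0,0,0],50],[[-15,45,0],[0,0,0],50],[[-15,45,0],[0,0,0],50]]}}

```text
time_s: 12.05
tcp_pos: [0.4404, -0.178, 0.1619]
tool_rot: [0.001, 0.988, 0.153, 0.001]
force: [0.8, -0.0, -2.3]
opening: 0.0556
grasp_force: 15.0
```

Emit:
{"op": "move_arm", "data": {"steps": [[[-14,40,0],[0,0,0],50],[[-9,25,0],[0,0,0],50],[[-5,12,0],[0,0,0],50],[[0,0,0],[0,0,0],50],[[0,0,0],[0,0,0],50]]}}

```text
time_s: 12.68
tcp_pos: [0.4372, -0.2572, 0.1607]
tool_rot: [-0.0, 0.988, 0.154, 0.0]
force: [0.3, 0.3, -2.3]
opening: 0.0556
grasp_force: 15.0
```

```bash
cat >> h.py <<'E'
def wood(im):
    hsv=cv2.cvtColor(im,cv2.COLOR_RGB2HSV); return ((hsv[...,2]>175)&(hsv[...,1]>60)&(hsv[...,1]<150)&(hsv[...,0]>17)&(hsv[...,0]<34)).astype(np.uint8)
def rects(n,im,st):
    for c in cv2.findContours(wood(im),cv2.RETR_EXTERNAL,cv2.CHAIN_APPROX_NONE)[0]:
        if cv2.contourArea(c)>300:
            r=cv2.minAreaRect((toplane(n,c[:,0],.008,st)[:,:2]*1000).astype(np.float32)); print(n,np.round(c[:,0].mean(0)),np.round(r[0],1),np.round(r[1],1),round(r[2],1))
E
python3 - <<'E'
from h import *
plan([.44,-.366,.16])
st,im,d=grab("wrist","w4"); rects("wrist",im,st); print(st["opening"])
hsv=cv2.cvtColor(im,cv2.COLOR_RGB2HSV); m=(hsv[...,2]<60).astype(np.uint8); m[258:]=0
for c in cv2.findContours(m,cv2.RETR_EXTERNAL,cv2.CHAIN_APPROX_NONE)[0]:
    if cv2.contourArea(c)>300: 
        e=cv2.minEnclosingCircle((toplane("wrist",c[:,0],.008,st)[:,:2]*1000).astype(np.float32)); print(cv2.boundingRect(c),e)
E
```

```text
t 12.7 tcp [ 0.4372 -0.2572  0.1607] heading 0.309 tilt [-0.0004  0.0004] | turn az 0 shift [-30.4 104.5   0.7]
wrist [422. 219.] [ 444.3 -369.5] [110.8 105.6] 68.1
wrist [220.  64.] [ 522.5 -128.2] [64.7 62.6] 27.8
wrist [254.  89.] [ 519. -139.] [130.1 141. ] 26.9
wrist [155.  13.] [553.7 -54.8] [21.9 41.9] 64.7
wrist [16. 20.] [505.3  66.1] [20.8 60.2] 58.7
0.05564415504023872
(566, 237, 46, 21) ((456.313720703125, -566.4204711914062), 25.578977584838867)
(279, 235, 90, 23) ((364.931396484375, -281.40032958984375), 50.225528717041016)
(397, 194, 48, 47) ((441.69122314453125, -368.71746826171875), 26.50116539001465)
```

View pics/w4.png

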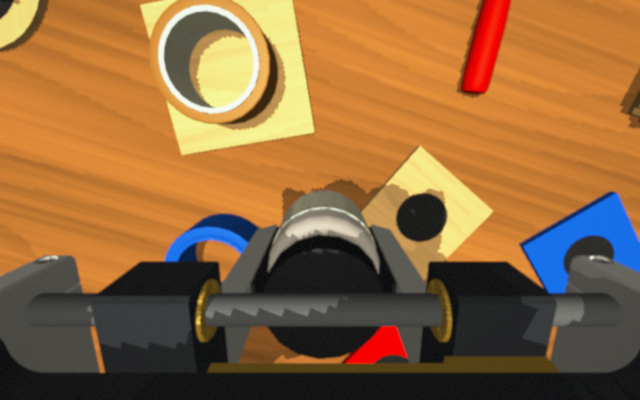

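The disc of the jar board is visible at (421,217) and the jar is held upright. Placing it at (0.441,-0.368).

```bash
python3 -c "
from h import *
plan([.441,-.368,.0465])"
```

```text
t 12.7 tcp [ 0.4372 -0.2571  0.1607] heading 0.309 tilt [-0.0003  0.0002] | turn az 0 shift [-30.2 106.8 114.1]
```

Emit:
{"op": "move_arm", "data": {"steps": [[[-5,17,0],[0,0,0],50],[[-10,35,0],[0,0,0],50],[[-10,35,0],[0,0,0],50],[[-5,20,10],[0,0,0],50],[[0,0,25],[0,0,0],50],[[0,0,30],[0,0,0],50],[[0,0,20],[0,0,0],50],[[0,0,0],[0,0,0],50]]}}

```text
time_s: 13.72
tcp_pos: [0.4395, -0.3678, 0.0724]
tool_rot: [-0.003, 0.988, 0.153, -0.002]
force: [-0.1, 0.8, -2.8]
opening: 0.0557
grasp_force: 15.0
```

```bash
python3 -c "
from h import *
plan([.441,-.368,.0462])"
```

```text
t 13.7 tcp [ 0.4395 -0.3678  0.0724] heading 0.308 tilt [0.0028 0.0057] | turn az 0 shift [ 1.4  0.8 26.2]
```

Emit:
{"op": "move_arm", "data": {"steps": [[[1,0.5,12],[0,0,0],50],[[0,0,8],[0,0,0],50],[[0,0,4],[0,0,0],50],[[0,0,1.5],[0,0,0],50],[[0,0,0],[0,0,0],50],[[0,0,0],[0,0,0],50]]}}

```text
time_s: 14.48
tcp_pos: [0.4422, -0.3697, 0.0504]
tool_rot: [0.0, 0.988, 0.153, 0.0]
force: [-0.4, 0.1, -2.6]
opening: 0.0558
grasp_force: 15.0
```

```bash
python3 -c "
from h import *
print(arm.state()['force']);plan([.441,-.368,.0455])"
```

```text
[-0.4379679  0.0591655 -2.631249 ]
t 14.5 tcp [ 0.4422 -0.3697  0.0504] heading 0.308 tilt [-0.0004 -0.0008] | turn az 0 shift [-0.6 -2.   4.9]
```

Emit:
{"op": "move_arm", "data": {"steps": [[[-0.5,-1.5,2],[0,0,0],50],[[0,0,2],[0,0,0],50],[[0,0,0.8],[0,0,0],50],[[0,0,0],[0,0,0],50]]}}

```text
time_s: 14.98
tcp_pos: [0.441, -0.3681, 0.0454]
tool_rot: [-0.0, 0.988, 0.153, -0.0]
force: [-1.4, 1.5, -0.3]
opening: 0.0559
grasp_force: 15.0
```

Emit:
{"op": "move_arm", "data": {"steps": [[[0,0,0],[0,0,0],58],[[0,0,0],[0,0,0],65],[[0,0,0],[0,0,0],94],[[0,0,0],[0,0,0],94],[[0,0,0],[0,0,0],94]]}}

```text
time_s: 15.6
tcp_pos: [0.4411, -0.3683, 0.0452]
tool_rot: [0.0, 0.988, 0.153, 0.0]
force: [-0.0, -0.5, -0.1]
opening: 0.0918
grasp_force: 0.0
```

Emit:
{"op": "move_arm", "data": {"steps": [[[0,0,-20],[0,0,0],94],[[0,0,-35],[0,0,0],94],[[0,0,-45],[0,0,0],94],[[0,0,-45],[0,0,0],94],[[0,0,-30],[0,0,0],94],[[0,0,0],[0,0,0],94]]}}

```text
time_s: 16.35
tcp_pos: [0.4421, -0.3693, 0.2235]
tool_rot: [0.003, 0.988, 0.153, 0.002]
force: [0.9, 0.3, -0.3]
opening: 0.0941
grasp_force: 0.0
```

Run:
```python
from h import *
st,im,d=grab("wrist","w5"); rects("wrist",im,st); P=cloud("wrist",d,st)
k=(P[...,2]>.096)&(P[...,2]<.11)&(np.hypot(P[...,0]-.441,P[...,1]+.368)<.06); k[250:]=0
print("lid",k.sum(),P[k].mean(0)); e=cv2.minEnclosingCircle((P[k][:,:2]*1000).astype(np.float32)); print(e)
plan([.50,.12,.24])
```

```text
wrist [322. 173.] [ 442.2 -369.1] [110.8 110.5] 68.2
wrist [136.  47.] [ 523.  -122.5] [39.8 68.5] 89.7
wrist [172.  72.] [ 516.  -140.7] [124.  140.3] 27.1
lid 1984 [ 0.44172846 -0.3689435   0.10216628]
((441.0648193359375, -369.0630187988281), 24.829898834228516)
t 16.4 tcp [ 0.4414 -0.3685  0.2208] heading 0.308 tilt [-0.0009 -0.002 ] | turn az 0 shift [ 203.9 -447.7  -19.9]
```

View pics/w5.png

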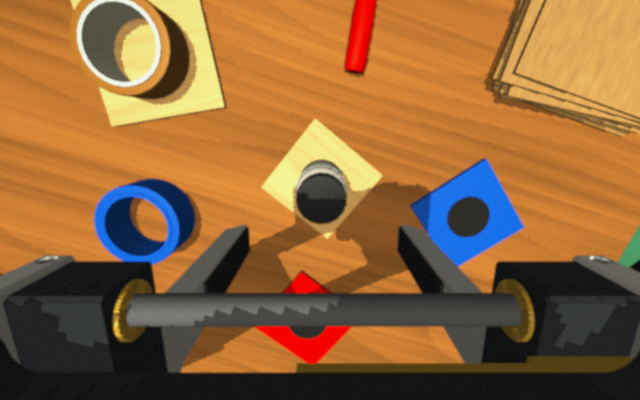

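The jar stands within 1 mm of its board's centre. Next is the stamp.

Emit:
{"op": "move_arm", "data": {"steps": [[[26,-55,-3],[0,0,0],94],[[26,-56,-3],[0,0,0],94],[[26,-56,-3],[0,0,0],94],[[26,-56,-3],[0,0,0],94],[[26,-56,-3],[0,0,0],94],[[26,-56,-3],[0,0,0],94],[[26,-56,-3],[0,0,0],94],[[26,-56,-3],[0,0,0],94]]}}

```text
time_s: 17.4
tcp_pos: [0.5028, 0.1227, 0.2413]
tool_rot: [0.0, 0.988, 0.153, -0.002]
force: [1.0, -1.2, 0.0]
opening: 0.0942
grasp_force: 0.0
```

Emit:
{"op": "move_arm", "data": {"steps": [[[10,0,-10],[0,0,0],70],[[10,0,-10],[0,0,0],60],[[0,0,0],[0,0,0],60],[[0,0,0],[0,0,0],60]]}}

```text
time_s: 17.9
tcp_pos: [0.5221, 0.1266, 0.2621]
tool_rot: [0.0, 0.988, 0.153, -0.002]
force: [-0.3, -0.2, 0.1]
opening: 0.0605
grasp_force: 0.0
```

Run:
```python
from h import *
st,im,d=grab("wrist","w6"); rects("wrist",im,st); P=cloud("wrist",d,st); plan([.535,.12,.26])
k=(P[...,2]>.085)&(P[...,2]<.11)&(np.hypot(P[...,0]-.535,P[...,1]-.12)<.06); k[250:]=0
print("handle top",k.sum(),P[k].mean(0),cv2.minEnclosingCircle((P[k][:,:2]*1000).astype(np.float32)))
k=(P[...,2]>.029)&(P[...,2]<.044)&(np.hypot(P[...,0]-.535,P[...,1]-.12)<.08); k[250:]=0
Q=(P[k][:,:2]*1000).astype(np.float32); print("block",k.sum(),cv2.minAreaRect(Q),np.median(P[k][:,2]))
```

```text
wrist [501. 233.] [ 519.4 -148.2] [54.6 46.3] 25.1
wrist [485. 208.] [ 534.4 -130.4] [117.7 140.7] 26.9
wrist [159. 179.] [443.  341.5] [ 90.4 150.7] 85.5
wrist [328. 164.] [547.3 124.6] [114.8 139.6] 33.1
t 17.9 tcp [0.5221 0.1265 0.2625] heading 0.307 tilt [0.0029 0.0004] | turn az 0 shift [10.3 10.1  2.4]
handle top 426 [0.53768358 0.12262274 0.09643168] ((536.7427368164062, 122.13057708740234), 12.864691734313965)
block 2105 ((536.7282104492188, 121.78504180908203), (44.36386489868164, 100.01050567626953), 9.746973991394043) 0.035202949737707045
```

View pics/w6.png

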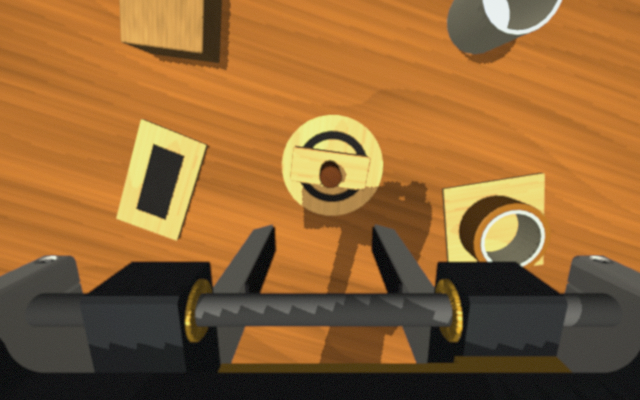

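The stamp's handle is at (330,174), the block's long axis is at 99.7°, and the empty oblong board at (162,179) has its long axis at 175.5°. I'll grip the handle.

```bash
python3 -c "
from h import *
plan([.5367,.122,.068])"
```

```text
t 17.9 tcp [0.5221 0.1265 0.2625] heading 0.307 tilt [0.0029 0.0004] | turn az 0 shift [ 13.1   8.8 194.4]
```

Emit:
{"op": "move_arm", "data": {"steps": [[[13,8.5,20],[0,0,0],60],[[0,0,40],[0,0,0],60],[[0,0,40],[0,0,0],60],[[0,0,40],[0,0,0],60],[[0,0,25],[0,0,0],60],[[0,0,15],[0,0,0],60],[[0,0,0],[0,0,0],60],[[0,0,0],[0,0,0],60]]}}

```text
time_s: 18.95
tcp_pos: [0.5388, 0.1226, 0.0852]
tool_rot: [0.0, 0.988, 0.153, 0.001]
force: [0.2, -0.5, -0.1]
opening: 0.0598
grasp_force: 0.0
```

```bash
python3 -c "
from h import *
plan([.5367,.122,.068])"
```

```text
t 18.9 tcp [0.5388 0.1226 0.0852] heading 0.308 tilt [-0.0021 -0.0005] | turn az 0 shift [-2.2 -0.  17.2]
```

Emit:
{"op": "move_arm", "data": {"steps": [[[-1.5,0,10],[0,0,0],60],[[0,0,7],[0,0,0],60],[[0,0,0],[0,0,0],45],[[0,0,0],[0,0,0],35],[[0,0,0],[0,0,0],30],[[0,0,0],[0,0,0],20],[[0,0,0],[0,0,0],20],[[0,0,0],[0,0,0],20]], "newtons": 20}}

```text
time_s: 19.95
tcp_pos: [0.5367, 0.1224, 0.0675]
tool_rot: [-0.0, 0.988, 0.153, 0.0]
force: [-0.4, -0.2, 1.7]
opening: 0.0258
grasp_force: 20.0
```

Emit:
{"op": "move_arm", "data": {"steps": [[[0,0,0],[0,0,0],20],[[0,0,-8],[0,0,0],20],[[0,0,-16],[0,0,0],20],[[0,0,-20],[0,0,0],20],[[0,0,-16],[0,0,0],20],[[0,0,-5],[0,0,0],20],[[0,0,0],[0,0,0],20]]}}

```text
time_s: 20.82
tcp_pos: [0.5366, 0.1222, 0.1325]
tool_rot: [0.0, 0.988, 0.153, 0.0]
force: [-0.5, -0.0, -2.0]
opening: 0.0261
grasp_force: 20.0
```

Emit:
{"op": "move_arm", "data": {"steps": [[[0,0,0],[0,0,-0.08],20],[[0,0,0],[0,0,-0.17],20],[[0,0,0],[0,0,-0.17],20],[[0,0,0],[0,0,-0.17],20],[[0,0,0],[0,0,-0.17],20],[[0,0,0],[0,0,-0.17],20],[[0,0,0],[0,0,-0.17],20],[[0,0,0],[0,0,-0.17],20]]}}

```text
time_s: 21.82
tcp_pos: [0.5358, 0.1221, 0.1308]
tool_rot: [-0.001, 0.703, 0.712, -0.001]
force: [-0.3, -0.2, -1.1]
opening: 0.0256
grasp_force: 20.0
```

Emit:
{"op": "move_arm", "data": {"steps": [[[0,0,0],[0,0,-0.052],20],[[0,0,0],[0,0,0],20],[[0,0,0],[0,0,0],20]]}}

```text
time_s: 22.2
tcp_pos: [0.5361, 0.1222, 0.1315]
tool_rot: [-0.0, 0.686, 0.727, -0.001]
force: [0.4, 0.2, -0.7]
opening: 0.0257
grasp_force: 20.0
```

```bash
python3 -c "
from h import *
s=arm.state();print(s['opening'],s['grasp_force'])
plan([.4429,.3413,.13],.308+1.322)"
```

```text
0.02566620390740328 19.99982625246048
t 22.2 tcp [0.5361 0.1222 0.1315] heading 1.629 tilt [0.0002 0.0012] | turn az -0.001 shift [224.2 -80.1   1.6]
```

Emit:
{"op": "move_arm", "data": {"steps": [[[18,-6.5,0],[0,0,0],20],[[35,-12.5,0],[0,0,0],20],[[40,-14,0],[0,0,0],20],[[40,-14,0],[0,0,0],20],[[40,-14,0],[0,0,0],20],[[33,-12,0],[0,0,0],20],[[18,-7,0],[0,0,0],20],[[0,0,0],[0,0,0],20]]}}

```text
time_s: 23.2
tcp_pos: [0.4426, 0.3421, 0.132]
tool_rot: [0.0, 0.685, 0.728, -0.0]
force: [0.0, 0.6, -1.5]
opening: 0.0256
grasp_force: 20.0
```

Run:
```python
from h import *
plan([.4429,.3413,.0685])
st,im,d=grab("wrist","w7"); P=cloud("wrist",d,st)
k=(P[...,2]>.085)&(P[...,2]<.108)&(np.hypot(P[...,0]-.443,P[...,1]-.341)<.07); k[255:]=0
print("block",k.sum(),cv2.minAreaRect((P[k][:,:2]*1000).astype(np.float32)),np.median(P[k][:,2]))
```

```text
t 23.2 tcp [0.4426 0.3421 0.132 ] heading 1.632 tilt [0.0005 0.0001] | turn az 0 shift [-0.8  0.3 63.5]
block 5984 ((441.5807800292969, 342.375244140625), (43.984336853027344, 100.40604400634766), 85.5191650390625) 0.09991003800563039
```

View pics/w7.png

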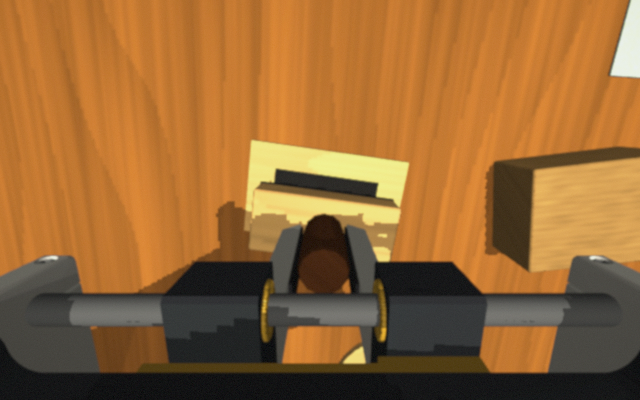

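The block's yaw (85.5°) matches the board. I'll lower it with a 1 mm correction.

Emit:
{"op": "move_arm", "data": {"steps": [[[-1,1,15],[0,0,0],20],[[0,0,22],[0,0,0],20],[[0,0,15],[0,0,0],20],[[0,0,7],[0,0,0],20],[[0,0,3],[0,0,0],20],[[0,0,0],[0,0,0],20],[[0,0,0],[0,0,0],20]]}}

```text
time_s: 24.12
tcp_pos: [0.4449, 0.3405, 0.071]
tool_rot: [0.0, 0.686, 0.728, 0.001]
force: [-0.2, 0.5, -0.8]
opening: 0.026
grasp_force: 20.0
```

```bash
python3 -c "
from h import *
print(arm.state()['force']);plan([.4429,.3413,.0675])"
```

```text
[-0.24122266  0.51507495 -0.83094755]
t 24.1 tcp [0.4449 0.3405 0.071 ] heading 1.63 tilt [-0.0006 -0.0014] | turn az 0 shift [ 0.9 -2.   3.5]
```

Emit:
{"op": "move_arm", "data": {"steps": [[[0.5,-1,1.5],[0,0,0],20],[[0,0,1.5],[0,0,0],20],[[0,0,0.5],[0,0,0],20],[[0,0,0],[0,0,0],20]]}}

```text
time_s: 24.62
tcp_pos: [0.4435, 0.3408, 0.0674]
tool_rot: [0.0, 0.686, 0.728, 0.0]
force: [-1.4, -1.1, 3.4]
opening: 0.0258
grasp_force: 20.0
```

Emit:
{"op": "move_arm", "data": {"steps": [[[0,0,0],[0,0,0],30],[[0,0,0],[0,0,0],40],[[0,0,0],[0,0,0],60],[[0,0,-20],[0,0,0],60],[[0,0,-40],[0,0,0],60],[[0,0,-50],[0,0,0],60],[[0,0,-50],[0,0,0],60],[[0,0,0],[0,0,0],60]]}}

```text
time_s: 25.62
tcp_pos: [0.4455, 0.342, 0.2324]
tool_rot: [0.001, 0.686, 0.728, 0.005]
force: [0.2, -0.0, -0.1]
opening: 0.0601
grasp_force: 0.0
```

Run:
```python
from h import *
st,im,d=grab("wrist","w8"); rects("wrist",im,st); P=cloud("wrist",d,st)
k=(P[...,2]>.029)&(P[...,2]<.044)&(np.hypot(P[...,0]-.443,P[...,1]-.341)<.07); k[250:]=0
print("block",k.sum(),cv2.minAreaRect((P[k][:,:2]*1000).astype(np.float32)))
plan([.5224,-.1,.24],.308); plan([.5224,-.1,.24],1.63)
```

```text
wrist [375. 337.] [537.8 104. ] [74.8 48.7] 2.9
wrist [365. 352.] [527.9  85.7] [ 59.1 134.7] 77.4
wrist [320. 178.] [442.2 343. ] [ 90.2 150.6] 85.1
block 2384 ((442.8133544921875, 340.5498352050781), (44.56644058227539, 99.9524154663086), 85.2823486328125)
t 25.7 tcp [0.4444 0.3413 0.2291] heading 1.63 tilt [-0.0024 -0.0047] | turn az 1.322 shift [-59.4 444.1 -11.7]
t 25.7 tcp [0.4444 0.3413 0.2291] heading 1.63 tilt [-0.0024 -0.0047] | turn az -0.0 shift [-445.1   51.8  -11.7]
```

Emit:
{"op": "move_arm", "data": {"steps": [[[-52,6,-2],[0,0,0],60],[[-60,7,-2],[0,0,0],60],[[-60,7,-2],[0,0,0],60],[[-60,7,-2],[0,0,0],60],[[-60,7,-2],[0,0,0],50],[[-60,7,-1],[0,0,0],40],[[-60,7,0],[0,0,0],40],[[-60,7,0],[0,0,0],40]]}}

```text
time_s: 26.68
tcp_pos: [0.5254, -0.129, 0.2351]
tool_rot: [-0.002, 0.686, 0.728, -0.001]
force: [1.0, 1.1, -0.2]
opening: 0.0401
grasp_force: 0.0
```

Emit:
{"op": "move_arm", "data": {"steps": [[[0,0,0],[0,0,0],40],[[0,0,0],[0,0,0],40],[[0,0,0],[0,0,0],40],[[0,0,0],[0,0,0],40]]}}

```text
time_s: 27.18
tcp_pos: [0.5261, -0.1259, 0.2377]
tool_rot: [0.0, 0.685, 0.728, 0.0]
force: [0.0, -0.0, 0.7]
opening: 0.04
grasp_force: 0.0
```

Run:
```python
from h import *
st,im,d=grab("wrist","w9"); rects("wrist",im,st); P=cloud("wrist",d,st)
k=(P[...,2]>.045)&(P[...,2]<.07)&(np.hypot(P[...,0]-.5224,P[...,1]+.132)<.08); k[250:]=0
Q=P[k][:,:2]; c,r=cv2.minEnclosingCircle((Q*1000).astype(np.float32)); print("tape",k.sum(),c,r,Q.min(0),Q.max(0))
h,X=head(st); y=X[:2,1]; print(y); plan([*(np.array(c)/1000-.044*y),.036])
t,_=arm.grab_frame("top"); rects("top",t,None); hsv=cv2.cvtColor(t,cv2.COLOR_RGB2HSV)
```

```text
wrist [284. 342.] [ 483.8 -385.7] [72.7 39.9] 84.0
wrist [321. 186.] [ 523.9 -136.2] [141.3 141.3] 27.2
wrist [346.  15.] [539.2  65.1] [120.7  35.4] 3.5
tape 2724 (523.0768432617188, -131.74229431152344) 49.85676956176758 [ 0.47350916 -0.18152314] [ 0.57257664 -0.08213007]
[0.99812663 0.0611818 ]
t 27.2 tcp [ 0.5262 -0.126   0.2378] heading 1.632 tilt [ 0.0001 -0.0003] | turn az 0 shift [ -5.5 -47.5 201.8]
top [183. 234.] [440.6 347.8] [ 91.4 151.8] 85.7
top [420. 228.] [ 439.7 -363.9] [112.  111.8] 68.4
top [328. 212.] [502.1 -91.9] [140.8  57.5] 29.2
top [258. 201.] [536.3 123.6] [137.2 138.2] 89.2
```

View pics/w9.png

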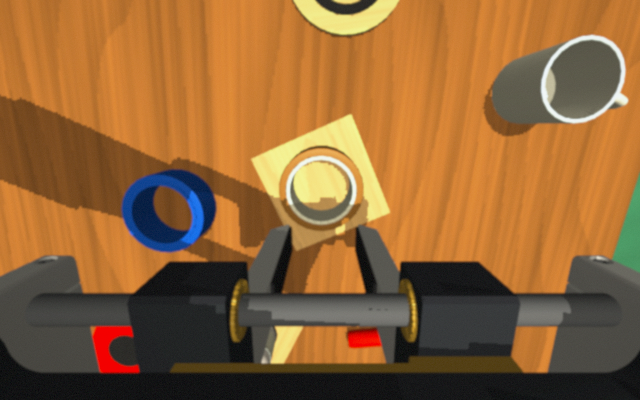

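The tape ring is at (320,188) on the spare board. Gripping it on the wall nearest the robot.

Emit:
{"op": "move_arm", "data": {"steps": [[[-5.5,-47.5,0],[0,0,0],40],[[0,0,40],[0,0,0],40],[[0,0,45],[0,0,0],40],[[0,0,40],[0,0,0],40],[[0,0,25],[0,0,0],40],[[0,0,0],[0,0,0],40],[[0,0,0],[0,0,0],40]]}}

```text
time_s: 28.15
tcp_pos: [0.48, -0.1357, 0.0891]
tool_rot: [0.001, 0.686, 0.728, 0.0]
force: [-0.9, 0.1, 0.2]
opening: 0.0397
grasp_force: 0.0
```

```bash
python3 -c "
from h import *
plan([.5231-.0439,-.1317-.0027,.036])"
```

```text
t 28.1 tcp [ 0.48   -0.1357  0.0891] heading 1.63 tilt [ 0.0011 -0.0022] | turn az 0 shift [ 1.4 -0.8 53.1]
```

Emit:
{"op": "move_arm", "data": {"steps": [[[0.5,-0.5,20],[0,0,0],40],[[0,0,20],[0,0,0],40],[[0,0,13],[0,0,0],40],[[0,0,0],[0,0,0],25],[[0,0,0],[0,0,0],8],[[0,0,0],[0,0,0],5],[[0,0,0],[0,0,0],5],[[0,0,0],[0,0,0],5]], "newtons": 15}}

```text
time_s: 29.15
tcp_pos: [0.4794, -0.1354, 0.0357]
tool_rot: [0.001, 0.686, 0.728, 0.0]
force: [-0.3, 0.8, 3.6]
opening: 0.0111
grasp_force: 15.0
```

Emit:
{"op": "move_arm", "data": {"steps": [[[0,0,0],[0,0,0],5],[[0,0,0],[0,0,0],5],[[0,0,-6],[0,0,0],5],[[0,0,-15],[0,0,0],5],[[0,0,-20],[0,0,0],5],[[0,0,-20],[0,0,0],5],[[0,0,-10],[0,0,0],5],[[0,0,0],[0,0,0],5]]}}

```text
time_s: 30.15
tcp_pos: [0.4789, -0.1353, 0.1065]
tool_rot: [0.001, 0.686, 0.728, 0.0]
force: [-0.6, 0.5, -2.0]
opening: 0.0114
grasp_force: 15.0
```

Run:
```python
from h import *
st,im,d=grab("wrist","w10"); rects("wrist",im,st)
h,X=head(st); y=X[:2,1]; print(st["opening"],"tape",st["tcp_pos"][:2]+.044*y); plan([*(np.array([.536,.121])-.044*y),.108])
```

```text
wrist [403. 224.] [ 546.5 -154.2] [85.9 65.1] 1.0
wrist [355. 162.] [ 505.9 -101.2] [140.5  63.1] 27.0
0.011378379807145025 tape [ 0.52284297 -0.13270463]
t 30.2 tcp [ 0.4784 -0.1351  0.1056] heading 1.63 tilt [0.0001 0.0002] | turn az 0 shift [252.2  28.6  -2.5]
```

Emit:
{"op": "move_arm", "data": {"steps": [[[14,2,0],[0,0,0],5],[[30,3,0],[0,0,0],5],[[36,4,0],[0,0,0],5],[[34,4,0],[0,0,0],5],[[22,3,0],[0,0,0],5],[[10,1,0],[0,0,0],5],[[0,0,0],[0,0,0],5],[[0,0,0],[0,0,0],5]]}}

```text
time_s: 31.2
tcp_pos: [0.4868, 0.0111, 0.1054]
tool_rot: [-0.0, 0.686, 0.727, -0.0]
force: [0.1, -0.2, -1.3]
opening: 0.0108
grasp_force: 15.0
```

Run:
```python
from h import *
st,im,d=grab("wrist","w11"); rects("wrist",im,st)
for c in cv2.findContours(wood(im),cv2.RETR_EXTERNAL,cv2.CHAIN_APPROX_NONE)[0]:
    if cv2.contourArea(c)>300: print(cv2.boundingRect(c),cv2.minEnclosingCircle((toplane("wrist",c[:,0],.008,st)[:,:2]*1000).astype(np.float32)))
h,X=head(st); y=X[:2,1]; plan([*(np.array([.536,.121])-.044*y),.108])
P=cloud("wrist",d,st)
k=(P[...,2]>.115)&(P[...,2]<.14)&(np.hypot(*(P[...,:2]-(st["tcp_pos"][:2]+.044*y)).transpose(2,0,1))<.065); k[:,:330]=0
Q=P[k][:,:2]*1000; A=np.c_[2*Q,np.ones(len(Q))]; print(len(Q),np.median(P[k][:,2]),Q.min(0),Q.max(0),"pred",(st["tcp_pos"][:2]+.044*y)*1000,cv2.minEnclosingCircle(Q.astype(np.float32)))
```

```text
wrist [323. 345.] [ 493.9 -135.6] [41.  43.8] 3.3
wrist [394.  76.] [536.3 113.3] [139.5 123.1] 3.4
(303, 326, 41, 38) ((494.5108337402344, -136.9936065673828), 27.916696548461914)
(307, 0, 174, 163) ((536.1734619140625, 117.48210906982422), 70.1520767211914)
t 31.2 tcp [0.4868 0.011  0.1055] heading 1.629 tilt [0.0004 0.0003] | turn az 0 shift [107.   11.5  -2.5]
8964 0.12529552659243787 [487.04216124 -25.79764237] [578.85711428  63.88119263] pred [530.68929823  13.64716644] ((529.8101806640625, 15.29553508758545), 49.92844772338867)
```

View pics/w11.png

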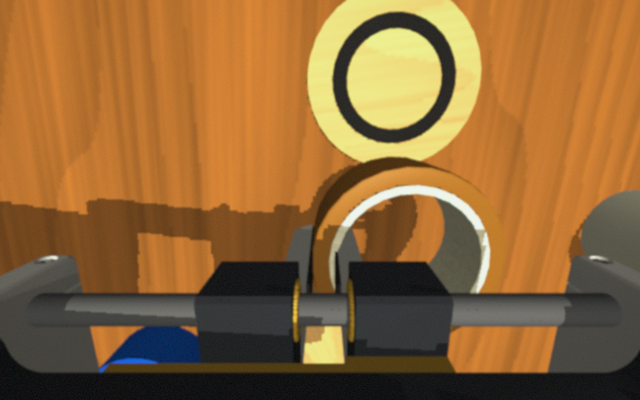

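The round board's dark ring is fully visible at (394,77), so I'll fit it.

Run:
```python
from h import *
st=arm.state(); im=np.load("pics/w11.npz")["im"]
m=(im.max(2)<70).astype(np.uint8); m[155:]=0;m[:,:320]=0;m[:,470:]=0
c=max(cv2.findContours(m,cv2.RETR_EXTERNAL,cv2.CHAIN_APPROX_NONE)[0],key=cv2.contourArea)
W=(toplane("wrist",c[:,0],.008,st)[:,:2]*1000).astype(np.float32); e=cv2.minEnclosingCircle(W); print(e,cv2.fitEllipse(W))
h,X=head(st); y=X[:2,1]
plan([*(np.array(e[0])/1000-.044*y),.108])
```

```text
((536.164794921875, 117.61460876464844), 48.81389236450195) ((536.2979736328125, 117.7012939453125), (96.33854675292969, 96.68125915527344), 159.5682373046875)
t 31.2 tcp [0.4868 0.011  0.1055] heading 1.629 tilt [0.0004 0.0003] | turn az 0 shift [103.6  11.4  -2.5]
```

Emit:
{"op": "move_arm", "data": {"steps": [[[12,1.4,0],[0,0,0],5],[[26,3,0],[0,0,0],5],[[30,3,0],[0,0,0],5],[[24,3,0],[0,0,0],5],[[12,1,0],[0,0,0],5],[[0,0,15],[0,0,0],5],[[0,0,20],[0,0,0],5],[[0,0,0],[0,0,0],5]]}}

```text
time_s: 32.25
tcp_pos: [0.4901, 0.115, 0.0678]
tool_rot: [-0.002, 0.686, 0.727, -0.002]
force: [-0.4, -0.8, -1.9]
opening: 0.0106
grasp_force: 15.0
```

Emit:
{"op": "move_arm", "data": {"steps": [[[0,0,0],[0,0,0],5],[[0,0,0],[0,0,0],5]]}}

```text
time_s: 32.5
tcp_pos: [0.4928, 0.1159, 0.0715]
tool_rot: [0.001, 0.686, 0.727, 0.001]
force: [0.6, -0.4, -0.7]
opening: 0.0111
grasp_force: 15.0
```

Run:
```python
from h import *
st=arm.state(); h,X=head(st); y=X[:2,1]
plan([*(np.array([.5363,.1185])-.044*y),.036])
```

```text
t 32.5 tcp [0.4928 0.1159 0.0715] heading 1.629 tilt [ 0.     -0.0017] | turn az 0 shift [ 0.1 -0.5 35.5]
```

Emit:
{"op": "move_arm", "data": {"steps": [[[0,0,15],[0,0,0],5],[[0,0,12],[0,0,0],5],[[0,0,6],[0,0,0],5],[[0,0,2],[0,0,0],5],[[0,0,0],[0,0,0],5],[[0,0,0],[0,0,0],5]]}}

```text
time_s: 33.25
tcp_pos: [0.4924, 0.1161, 0.0357]
tool_rot: [0.0, 0.686, 0.728, 0.0]
force: [0.6, -0.7, -1.3]
opening: 0.0113
grasp_force: 15.0
```

Emit:
{"op": "move_arm", "data": {"steps": [[[0,0,0],[0,0,0],20],[[0,0,0],[0,0,0],35],[[0,0,0],[0,0,0],40],[[0,0,-15],[0,0,0],40],[[0,0,-35],[0,0,0],40],[[0,0,-45],[0,0,0],40],[[0,0,-45],[0,0,0],40],[[-30,40,-40],[0,0,0],60]]}}

```text
time_s: 34.25
tcp_pos: [0.5323, 0.0905, 0.2187]
tool_rot: [0.001, 0.685, 0.729, 0.002]
force: [1.4, 0.4, -0.6]
opening: 0.0469
grasp_force: 0.0
```

Emit:
{"op": "move_arm", "data": {"steps": [[[0,0,0],[0,0,0],60],[[0,0,0],[0,0,0],60],[[0,0,0],[0,0,0],60]]}}

```text
time_s: 34.62
tcp_pos: [0.5315, 0.0896, 0.2132]
tool_rot: [-0.001, 0.686, 0.728, -0.001]
force: [-0.8, 0.3, -0.4]
opening: 0.06
grasp_force: 0.0
```

Run:
```python
from h import *
st,im,d=grab("wrist","w12"); P=cloud("wrist",d,st); plan([.52,.1,.24])
for c in cv2.findContours(wood(im),cv2.RETR_EXTERNAL,cv2.CHAIN_APPROX_NONE)[0]:
    if cv2.contourArea(c)>300:
        W=(toplane("wrist",c[:,0],.008,st)[:,:2]*1000).astype(np.float32); print(cv2.boundingRect(c),cv2.minEnclosingCircle(W),cv2.minAreaRect(W))
k=(P[...,2]>.045)&(P[...,2]<.07)&(np.hypot(P[...,0]-.5363,P[...,1]-.119)<.08); k[250:]=0
Q=P[k][:,:2]; print("tape",k.sum(),cv2.minEnclosingCircle((Q*1000).astype(np.float32)),Q.min(0),Q.max(0))
k=(P[...,2]>.029)&(P[...,2]<.044)&(np.hypot(P[...,0]-.443,P[...,1]-.341)<.07); k[250:]=0
if k.sum()>50: print("stamp",k.sum(),cv2.minAreaRect((P[k][:,:2]*1000).astype(np.float32)))
```

```text
t 34.7 tcp [0.5315 0.0897 0.2133] heading 1.631 tilt [-0.     0.003] | turn az 0 shift [ 11.  -11.  -26.7]
(250, 326, 123, 38) ((527.646728515625, -144.91229248046875), 90.7555160522461) ((527.8079223632812, -147.56912231445312), (173.47027587890625, 61.987152099609375), 3.471687078475952)
(299, 129, 59, 60) ((534.9893188476562, 118.09600830078125), 36.8901252746582) ((533.9454956054688, 117.76620483398438), (70.63826751708984, 71.44845581054688), 3.4156179428100586)
(273, 99, 115, 115) ((536.4931030273438, 117.75608825683594), 70.24287414550781) ((536.7719116210938, 120.39814758300781), (134.50677490234375, 139.64334106445312), 79.28173828125)
tape 3290 ((535.000732421875, 119.05408477783203), 49.78889465332031) [0.48594752 0.06979221] [0.58450982 0.16860878]
```

View pics/w12.png

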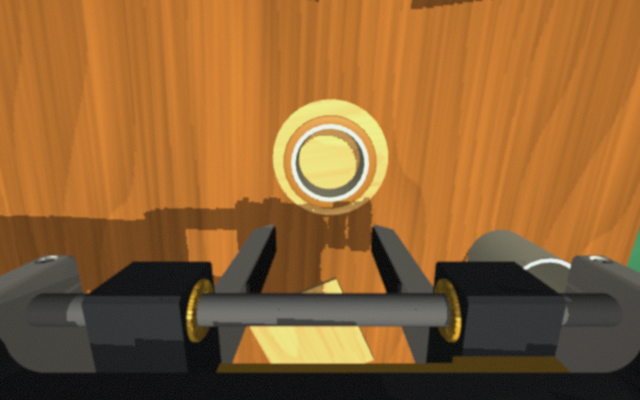

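The tape is centred to about 2 mm at (330,160). I'll check the stamp from a settled view.

Emit:
{"op": "move_arm", "data": {"steps": [[[40,-12,-5],[0,0,0],60],[[45,-15,-5],[0,0,0],60],[[45,-15,-5],[0,0,0],60],[[45,-15,-5],[0,0,0],60],[[40,-12,0],[0,0,0],60],[[25,-6,0],[0,0,0],60],[[0,0,0],[0,0,0],60],[[0,0,0],[0,0,0],60]]}}

```text
time_s: 35.67
tcp_pos: [0.4435, 0.3238, 0.2341]
tool_rot: [0.0, 0.686, 0.728, -0.001]
force: [0.3, 0.2, 0.2]
opening: 0.06
grasp_force: 0.0
```

Emit:
{"op": "move_arm", "data": {"steps": [[[0,0,0],[0,0,0],60],[[0,0,0],[0,0,0],60]]}}

```text
time_s: 35.92
tcp_pos: [0.4442, 0.3236, 0.2347]
tool_rot: [0.0, 0.686, 0.727, -0.0]
force: [-0.2, -0.7, -1.0]
opening: 0.0603
grasp_force: 0.0
```

Run:
```python
from h import *
st,im,d=grab("wrist","w13"); rects("wrist",im,st); P=cloud("wrist",d,st)
k=(P[...,2]>.029)&(P[...,2]<.044)&(np.hypot(P[...,0]-.443,P[...,1]-.341)<.07); k[250:]=0
print("stamp",k.sum(),cv2.minAreaRect((P[k][:,:2]*1000).astype(np.float32)))
grab("top","top2"); plan([.44,.34,.23])
```

```text
wrist [378. 332.] [539.1  93.7] [58.1 26.1] 3.2
wrist [365. 286.] [510.  172.6] [56.1 21.6] 13.3
wrist [323. 163.] [442.2 342.1] [ 90.9 150.5] 85.5
stamp 2434 ((442.8753967285156, 340.6149597167969), (44.085575103759766, 100.03960418701172), 85.46450805664062)
t 36.0 tcp [0.4441 0.3238 0.2348] heading 1.629 tilt [ 0.0001 -0.0002] | turn az 0 shift [16.4 -3.2  4.8]
```

View pics/top2.png

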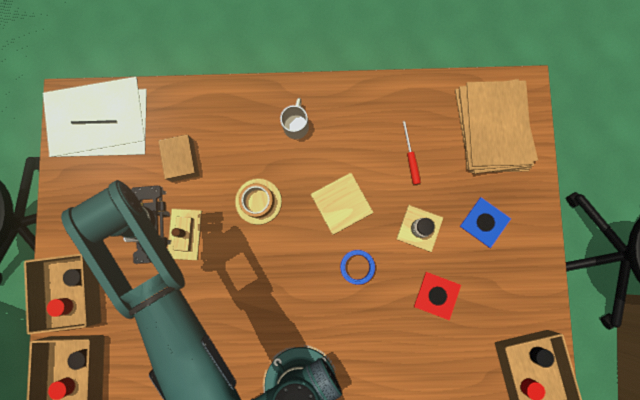

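The stamp is 1.6 mm off centre and in line with its outline. The top view shows the tape at (258,201), the jar at (422,228), the spare board empty at (342,203), and the bystanders unmoved.

```bash
python3 -c "
from station import arm
print(arm.close_job())"
```

```text
the job is handed in; nothing more can be done
None
```

The job is done and handed in at about 36 s: the tape roll, jar and stamp each stand upright within about 2 mm of the centre of their own board, with the stamp in line with its outline, the spare board empty again and the bystanders untouched.

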